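# Hang the wet photo mirror on the drying rail with the sprung clip

## Task

The broad dental photo mirror in the drip rack is still wet: take the sprung hanger clip off the dry slim mirror by squeezing its two tabs, let it close squarely on the top edge of the broad mirror where that stands in the rack, then lift the broad mirror out by the clip's hook and hang it on the bar of the drying rail, well clear of the mirror that hangs there already, and leave it hanging free and still. Never touch the plate of any mirror with the gripper (it leaves smears), and leave the other mirrors and the things on the worktop where they are.

Things in the scene. Friction and masses are not known exactly. Their poses are not given: they have to be found in the camera images.
- hanger_clip: steel hanger clip, two sprung jaws below, swan-neck hook above. Origin on the pivot pin; x along the pin, y across the jaws (they open along y), z up. Hook of 4 mm wire in the plane y = 0: stem at x -32 mm, forward over the tabs at z 59 (top 61), then a downturned tip at x 10, z 46. A bar enters from the +x side, above the tabs (z 22 at rest) and below the tip, then sits in the saddle
- clip_mouth (a point): centre between the two rubber jaw pads, 26 mm below the clip's origin; axes as the clip's. Pads 32 mm wide in x, z -19 to -33 mm in the clip's frame. Fully open the mouth is about 22 mm in y and the jaws 40 mm over their outsides
- clip_tabs (a point): midway between the two finger tabs, 22 mm above the clip's origin; axes as the clip's. Squeeze the tabs along y here (about 10 N each) to open the jaws. Tabs 22 mm wide in x; over their outsides 43 mm in y (ends at z 20 mm) when shut on a mirror, 24 mm (ends at z 28 mm) fully squeezed
- clip_sleeve (a point): centre of the grey grip sleeve on the hook's stem (12 mm in x, 10 mm in y, 34 mm in z), at x -32, z 28 mm in the clip's frame; the place to hold the clip, across y, without opening it
- clip_saddle (a point): where the centre of the rail's bar lies when the clip hangs on it: x 0, z 53 mm in the clip's frame
- hanger_clip_jaw_a (a joint): opening angle of one jaw (the other follows equally), rad: 0 empty and shut, about 0.06 shut on a mirror, 0.45 fully open
- broad_mirror: the wet mirror: polished steel plate 4 mm thick (y), 120 mm high (z), 76 mm wide (x) at the foot, tapering to 50 mm at the top, the widest of those in the rack. Origin at the centre of its lower edge, z up along the plate; stands upright in a slot of the rack
- broad_mirror_top (a point): centre of the broad mirror's top edge; axes as the mirror's
- slim_mirror: dry mirror in the rack that carries the clip at the start: straight plate 4 x 42 x 120 mm (y, x, z), origin at the centre of its lower edge
- slim_mirror_top (a point): centre of the slim mirror's top edge
- plain_mirror: another dry mirror in the rack, same shape and size as the slim mirror but without a clip; origin at the centre of its lower edge. Leave it
- plain_mirror_top (a point): centre of the plain mirror's top edge
- tapered_mirror: another dry mirror in the rack: 4 mm thick, 120 mm high, 56 mm wide at the foot and 34 mm at the top; origin at the centre of its lower edge. Leave it
- tapered_mirror_top (a point): centre of the tapered mirror's top edge
- drip_rack: fixed steel wire rack, 78 x 160 x 62 mm, origin at the centre of its foot. Four slots across x at y -54, -18, 18 and 54 mm, each between two wire hoops 60 mm wide (x) and 62 mm high, 7 mm clear; mirrors stand upright on wires at z 15 mm and must rise 50 mm to clear the hoops
- drying_rail: fixed drying rail: a drip tray 112 mm (x) x 270 mm (y) with 16 mm walls, and above it a steel bar 8 mm thick along y on two posts at y +-125 mm. Origin at the centre of the tray's underside. The side to the robot is -x
- rail_bar (a point): middle of the bar's axis, 250 mm above the rail's origin; axes as the rail's (y along the bar); the straight part of the bar runs from y -111 to 111 mm
- hung_mirror (a point): centre of the top edge of the slim mirror that hangs on the rail already, in a clip of the same shape (flared tabs 43 mm over their outsides along the bar), 120 mm above that mirror's lower edge and 66 mm below the bar; it may slide along the bar and swing. Leave it
- dropper: small brown dropper bottle, 33 mm wide, 102 mm high, origin at the centre of its foot; stands loose between the rack and the rail. Leave it
- retainer_box: small teal case 42 x 64 x 33 mm, origin at the centre of its underside; lies loose between the rack and the rail. Leave it
Not all that is in view belongs to the job. Leave any green look-alike of the hanger_clip alone.

How it is judged:
On the way:
1. the clip is shut on the top edge of the broad mirror, which still stands in its slot of the rack (z of broad_mirror_top in the frame of hanger_clip between -0.025 and 0 m and x of broad_mirror_top in the frame of hanger_clip between -0.022 and 0.022 m and y of broad_mirror_top in the frame of hanger_clip between -0.006 and 0.006 m and angle between the y axis of broad_mirror and the y axis of hanger_clip, either way round below 0.2 rad and value of joint hanger_clip_jaw_a between 0.02 and 0.13 rad and distance of broad_mirror from where it was at the start of the episode below 0.02 m), for 0.2 s.
At the end, for the whole second after the job is handed in: The clip hangs upright by its hook on the bar (saddle within 8 mm), 50 mm or more from the mirror already there; the broad mirror hangs from it, clear and still, its top edge square in the jaws (8 mm deep, centred within 22 mm); the other three stand in the rack (within 30 mm) (z of broad_mirror_top in the frame of hanger_clip between -0.025 and 0 m and x of broad_mirror_top in the frame of hanger_clip between -0.022 and 0.022 m and y of broad_mirror_top in the frame of hanger_clip between -0.006 and 0.006 m and angle between the y axis of broad_mirror and the y axis of hanger_clip, either way round below 0.2 rad and value of joint hanger_clip_jaw_a between 0.02 and 0.13 rad and x of clip_saddle in the frame of rail_bar between -0.008 and 0.008 m and z of clip_saddle in the frame of rail_bar between -0.008 and 0.008 m and y of clip_saddle in the frame of rail_bar between -0.112 and 0.112 m and horizontal distance between clip_saddle and hung_mirror above 0.05 m and angle between hanger_clip's own z axis and vertical below 0.25 rad and angle between broad_mirror's own z axis and vertical below 0.3 rad and height (world z) of broad_mirror above 0.04 m and linear speed of broad_mirror below 0.05 m/s and angular speed of broad_mirror below 0.5 rad/s and distance of each of slim_mirror_top, tapered_mirror_top, plain_mirror_top from where it was at the start of the episode below 0.03 m); the robot touches nothing.
It fails at once if the gripper's fingers press on the plate of a mirror (contact force between the fingers and broad_mirror above 1 N or contact force between the fingers and slim_mirror above 1 N or contact force between the fingers and tapered_mirror above 1 N or contact force between the fingers and plain_mirror above 1 N).
It fails at once if one of the other mirrors in the rack is dragged or knocked out of place (top moved more than 30 mm) (distance of any of slim_mirror_top, tapered_mirror_top, plain_mirror_top from where it was at the start of the episode above 0.03 m).
It fails at once if the mirror already on the rail is pushed along or set swinging (more than 30 mm) (distance of hung_mirror from where it was at the start of the episode above 0.03 m).
It fails at once if the dropper bottle or the teal case is moved more than 20 mm (distance of any of dropper, retainer_box from where it was at the start of the episode above 0.02 m).
It also fails if it takes over 59 s, if anything falls off the work surface, if the arm or the gripper's body presses on something with over 40 N, if the wrist force passes 120 N, or if a joint passes its speed limit or range.

## Robot

A 7-joint arm with a two-finger parallel gripper is mounted at the origin on a cart in front of the work surface, level with it; the furniture and walls round the work are solid. World frame = base frame: x ahead of the robot, y to its left, z up, the work surface at z = 0. Lengths are in m, angles in rad, forces in N, time in s.
With the tool pointing down it reaches from about 0.35 to 0.9 m from the base axis. Payload 8.1 kg.
Tool frame: the origin (TCP) lies on the centre line of the jaws, within the pads' length; the fingertips stand 11 mm ahead of it and the grasp point (between the pads) lies 8 mm behind it (arm.nose_length is the distance from the TCP to the fingertips, in m); z points along the fingers, y is the line along which they close (so a half turn about z gives the same grasp; the last joint's range is limited). The gripper opens to 92 mm and grips with 3 to 60 N. Pads are 19 mm wide; open, the fingers measure 130 mm over their backs; the gripper's body (75 mm by 190 mm) begins 47 mm behind the grasp point.
Start: joints at [-1.4, 0.434, 0.025, 1.573, -0.012, 1.134, -0.075], TCP at [0.169, 0.602, 0.208] pointing down, gripper open.
Joint ranges: [-2.62, 2.62], [-0.44, 2.09], [-1.27, 1.32], [0.08, 2.57], [-1.32, 4.46], [0.12, 2], [-2.74, 2.74]. Speed limits (rad/s): [2.22, 2.22, 3.01, 3.01, 3.14, 3.14, 3.14].

## Interface

Orientations are given as a rotation vector (axis times angle).
In Python, from cell import arm gives the robot as it stands.
- The arm moves only by the tool jog_arm, never from a script. Its argument "moves" is a list of rows, each a list of 4 numbers: the shift along the tool's x, y, z in m, then the turn about the tool's z in rad. In form: [[tx, ty, tz, spin], ...]. A call has 1 to 20 rows; each row is the pose to reach, as a shift and turn from the pose commanded when the call began, along the tool's axes at that moment; what a row does not reach only later rows make up. A row lasts 1/8 s, in which the tool goes at most 62.5 mm and 10.7 degrees, less where a joint would pass 70% of its speed; a pose out of reach is approached as far as the arm can. A call with a gripper value outside its range is refused whole. "hand" is the finger opening in m, from 0 to 0.0918, set as the call begins (left out, the last holds). The fingers move at their own pace and stop on an object; "newtons" is the grip in N (left out, the last holds). Time passes only in rows, so rows that repeat a pose let the fingers close. It gives the time, the measured TCP pose, the force, the opening and the grip force at its end, in the units of the state.
- arm.observe(): the state, without advancing time (a new reading comes with each control period).
- arm.get_image(name): name is "scene" or "top"; returns a dict with "color" (420x560x3 uint8, red, green, blue), "z_map" (420x560 float32, m along the optical axis (not along the pixel's ray), 0 where there is no reading), "fx", "fy", "cx", "cy" (pixels), "rvec" (rotation vector, rad) and "tvec" (3), from world to camera coordinates, as OpenCV has them. Camera axes: x right, y down, z forward; pixel columns grow to the right and rows downward; lengths in m; the calibration is good to about 2 mm. A picture is of the moment at which its call begins.
- arm.sign_off(): hands the job in; it is judged then, once.
The state is a dict: "clock": time; "joints": joint angles; "dq": joint speeds; "joint_efforts": joint torques, N m; "position": TCP position; "ee_rot": TCP orientation; "force": force on the tool from outside, world axes, zero at the start; "ft_torque": the same for the moment, N m; "width": opening from 0.0 (shut) to 1.0 (fully open); "gripper_force": force on a finger pad.
Only numpy, scipy, OpenCV 4.12 (cv2) and the standard library are available. Lean on these libraries where they do the work, as an engineer would, in place of code of your own. Each camera call takes 0.05 s, during which the arm holds its last target. There are 200 camera calls.

## Working session

There is one attempt and no reset: what is moved stays moved. The work goes in short steps, Python scripts to look and compute and a tool call to move; the robot and the scene stay as the last step left them, time stands still between calls to the robot, and variables do not carry over. Pictures are saved under pics/ and viewed, at most 11 in all, crops included, and the job is handed in when it is done.

Besides the shell and the picture viewer there is one more tool, called after "Request:" by a JSON object that holds its "op" and its "data", one argument or row to a line. jog_arm: Moves the arm, as the interface text tells. Its arguments: {"type":"object","properties":{"moves":{"type":"array"},"hand":{"type":"number"},"newtons":{"type":"number"}},"required":["moves"]}

```bash
mkdir -p pics; ls; cat > h.py <<'E'
import numpy as np, cv2
from cell import arm
def grab(n):
    d=arm.get_image(n); d=dict(d); d['R']=cv2.Rodrigues(np.array(d['rvec'],float))[0]; d['t']=np.array(d['tvec'],float).ravel(); return d
def cloud(d):
    v,u=np.mgrid[:420,:560]; z=d['z_map']; 
    p=np.stack([(u-d['cx'])/d['fx']*z,(v-d['cy'])/d['fy']*z,z],-1)
    w=(p-d['t'])@d['R']; w[z==0]=np.nan; return w
def save(d,f): cv2.imwrite(f,d['color'][...,::-1])
E
python3 - <<'E'
from h import *
import pickle
for n in('scene','top'):
    d=grab(n); save(d,f'pics/{n}0.png'); pickle.dump(d,open(n+'0.pkl','wb')); print(n,d['fx'],d['cx'],d['cy'],-d['R'].T@d['t'],d['R'][2])
print(arm.observe())
E
```

```text
pics
scene 380.8949342061361 283.1987368132277 211.18950460476404 [-0.0843085  -0.4572063   0.83606855] [ 0.57884943  0.41737035 -0.70052504]
top 518.6630648477211 282.05858287087597 205.32003989864737 [ 0.19065856 -0.04360047  1.53316774] [ 0.2161998  -0.00417793 -0.9763402 ]
{'clock': 0.1, 'joints': array([-1.39960006,  0.43512067,  0.02500611,  1.57397441, -0.01159151,
        1.13398263, -0.07509964]), 'dq': array([-0.00189204, -0.00146426, -0.00100818, -0.00335713, -0.00131578,
        0.00121053,  0.00174307]), 'joint_efforts': array([ 3.12622309e-03, -6.69118094e+01,  9.88155305e-01, -3.15136635e+01,
       -6.05142047e-02,  3.75720870e-02,  3.71751696e-05]), 'position': array([0.16894135, 0.60125769, 0.20735637]), 'ee_rot': array([-4.28877782e-01, -3.11213983e+00,  2.10426761e-03]), 'force': array([ 0.33448116,  0.19402394, -1.5382443 ]), 'ft_torque': array([-0.01895271, -0.00039059,  0.07155045]), 'gripper_force': 0.0, 'width': 1.0008125943005954}
```

View pics/scene0.png

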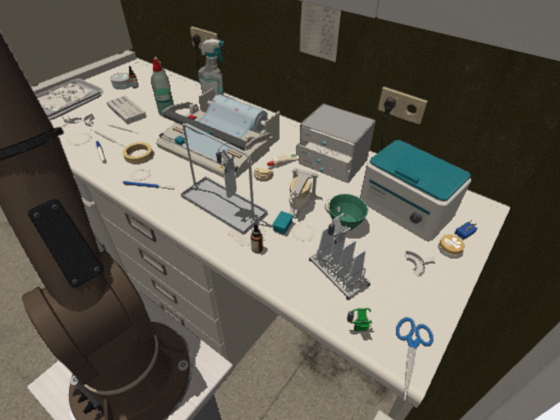

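View pics/top0.png

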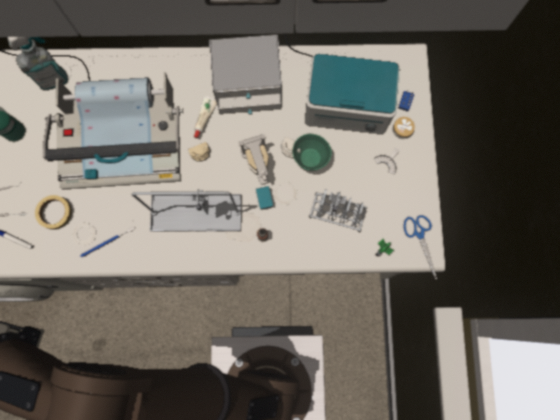

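The scene view shows the rack with its mirrors at about (340,262) and the clip at (338,225). The rail is at (225,185), with a hung mirror at (230,175). The top view has the rack at (340,210), the rail at (197,208), the teal case at (264,198) and the dropper at (263,235). Next I'll crop and upscale both.

```bash
python3 - <<'E'
from h import *
import pickle
S=pickle.load(open('scene0.pkl','rb'));T=pickle.load(open('top0.pkl','rb'))
a=cv2.resize(S['color'][205:300,300:380],None,fx=6,fy=6,interpolation=cv2.INTER_CUBIC)
b=cv2.resize(T['color'][185:235,305:375],None,fx=8,fy=8,interpolation=cv2.INTER_CUBIC)[:, :]
cv2.imwrite('pics/cropS.png',a[...,::-1]);cv2.imwrite('pics/cropT.png',b[...,::-1])
c=cv2.resize(S['color'][115:235,170:290],None,fx=5,fy=5,interpolation=cv2.INTER_CUBIC)
cv2.imwrite('pics/cropR.png',c[...,::-1])
for d,pts in((T,[(340,210),(320,205),(263,235),(264,198),(197,205),(150,207),(240,207)]),(S,[(338,222),(230,175)])):
    w=cloud(d)
    for u,v in pts: print(u,v,w[v,u].round(4))
E
```

```text
340 210 [ 0.5118 -0.2244  0.0045]
320 205 [ 0.5164 -0.1604  0.0582]
263 235 [0.4275 0.0057 0.0781]
264 198 [0.5455 0.0032 0.0351]
197 205 [0.4797 0.1668 0.2478]
150 207 [0.5153 0.3306 0.0733]
240 207 [0.524 0.076 0.014]
338 222 [ 0.5213 -0.1867  0.165 ]
230 175 [0.5122 0.1625 0.146 ]
```

View pics/cropS.png

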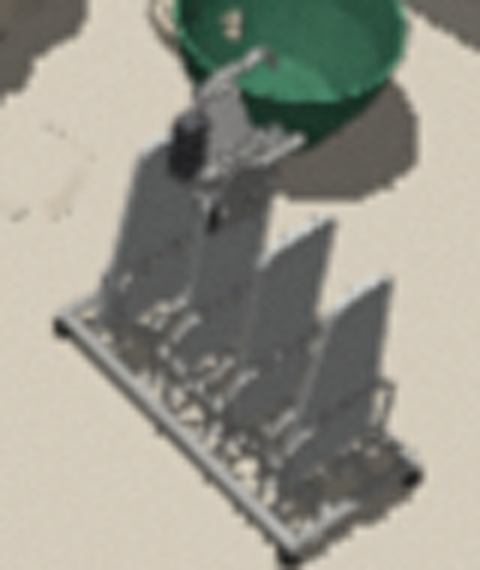

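View pics/cropT.png

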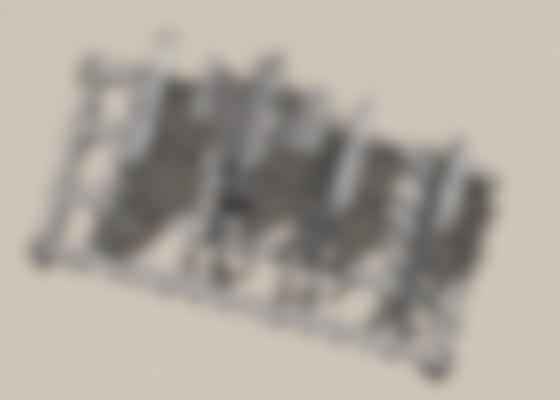

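View pics/cropR.png

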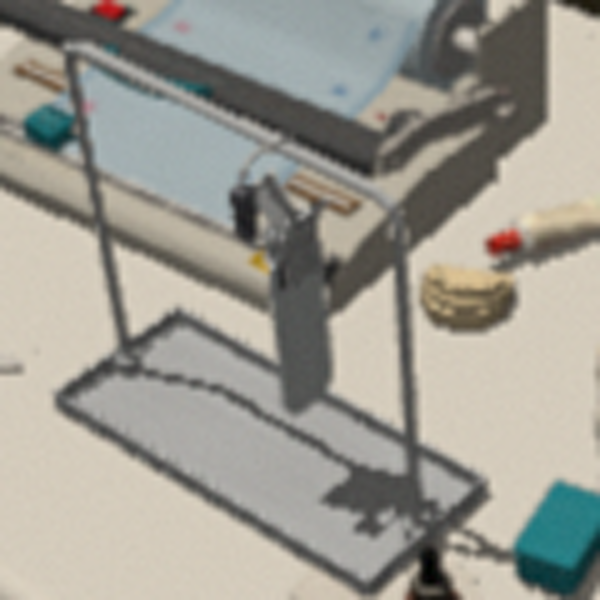

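The scene crop shows four mirrors. The clip, with its dark sleeve at (190,145), sits on the second from the left, the +y side. The tops of the other three are at about (155,150), (295,245) and (360,300). The rail crop shows the hung clip at (285,150), about two thirds of the way along the bar towards -y. Next I'll measure from the depth maps.

```bash
python3 - <<'E'
from h import *
import pickle
S=pickle.load(open('scene0.pkl','rb'));T=pickle.load(open('top0.pkl','rb'))
W={'S':cloud(S),'T':cloud(T)}
P=np.concatenate([W['S'].reshape(-1,3),W['T'].reshape(-1,3)]); src=np.r_[np.zeros(420*560),np.ones(420*560)]
box=(abs(P[:,0]-.51)<.08)&(abs(P[:,1]+.215)<.12)&(P[:,2]<.25)
# rack foot yaw from rim points
q=P[box&(src==1)&(P[:,2]>.003)]
# mirrors: plate points from S with z in .07-.133 -> direction via scanning yaw for sharpest projection
m=P[box&(src==0)&(P[:,2]>.07)&(P[:,2]<.125)]
best=[]
for a in np.radians(np.arange(-40,40,.5)):
    s=m[:,:2]@[-np.sin(a),np.cos(a)]; h=np.histogram(s,np.arange(s.min(),s.max()+.002,.002))[0]; best.append(((h**2).sum(),a))
sc,a=max(best); print('yaw deg',np.degrees(a),len(m))
X=np.array([np.cos(a),np.sin(a)]);Y=np.array([-np.sin(a),np.cos(a)])
s=m[:,:2]@Y; h,e=np.histogram(s,np.arange(s.min(),s.max()+.002,.002)); print([(round(float(v),3),int(k)) for v,k in zip(e,h)])
for lo in e[:-1]:
    pass
np.save('m.npy',m)
# per-height x extents per cluster
o=np.argsort(s); cl=np.split(o,np.where(np.diff(s[o])>.006)[0]+1)
for c in cl:
    if len(c)<15: continue
    x=m[c,:2]@X; print('cluster Y',np.median(s[c]).round(4),'n',len(c),'x',[(zz,x[abs(m[c,2]-zz)<.008].min().round(3),x[abs(m[c,2]-zz)<.008].max().round(3)) for zz in(.08,.095,.11,.12) if (abs(m[c,2]-zz)<.008).any()])
for n in 'ST':
    c=P[box&(src==(n=='T'))&(P[:,2]>.128)]; print(n,'high'); 
    c=c[np.argsort(c[:,2])]; print(np.c_[c[:,:2]@X,c[:,:2]@Y,c[:,2]].round(3).tolist())
E
```

```text
yaw deg -17.5 601
[(-0.111, 133), (-0.109, 19), (-0.107, 6), (-0.105, 0), (-0.103, 0), (-0.101, 0), (-0.099, 0), (-0.097, 0), (-0.095, 0), (-0.093, 0), (-0.091, 0), (-0.089, 0), (-0.087, 0), (-0.085, 0), (-0.083, 0), (-0.081, 0), (-0.079, 0), (-0.077, 3), (-0.075, 137), (-0.073, 22), (-0.071, 2), (-0.069, 0), (-0.067, 0), (-0.065, 0), (-0.063, 0), (-0.061, 0), (-0.059, 0), (-0.057, 0), (-0.055, 0), (-0.053, 0), (-0.051, 0), (-0.049, 0), (-0.047, 1), (-0.045, 15), (-0.043, 6), (-0.041, 14), (-0.039, 91), (-0.037, 18), (-0.035, 1), (-0.033, 0), (-0.031, 0), (-0.029, 0), (-0.027, 0), (-0.025, 0), (-0.023, 0), (-0.021, 0), (-0.019, 0), (-0.017, 0), (-0.015, 0), (-0.013, 0), (-0.011, 0), (-0.009, 0), (-0.007, 0), (-0.005, 16), (-0.003, 91), (-0.001, 21), (0.001, 5)]
cluster Y -0.1095 n 158 x [(0.08, np.float64(0.527), np.float64(0.573)), (0.095, np.float64(0.529), np.float64(0.572)), (0.11, np.float64(0.532), np.float64(0.568)), (0.12, np.float64(0.532), np.float64(0.568))]
cluster Y -0.0734 n 164 x [(0.08, np.float64(0.53), np.float64(0.571)), (0.095, np.float64(0.53), np.float64(0.573))
[... 14941 characters left out ...]
-0.035, 0.195], [0.511, -0.034, 0.195], [0.557, -0.035, 0.196], [0.52, -0.034, 0.196], [0.51, -0.04, 0.197], [0.515, -0.038, 0.197], [0.514, -0.036, 0.198], [0.534, -0.038, 0.2], [0.517, -0.038, 0.201], [0.54, -0.039, 0.202], [0.556, -0.038, 0.204], [0.519, -0.039, 0.204], [0.522, -0.038, 0.204], [0.538, -0.037, 0.205], [0.518, -0.037, 0.205], [0.524, -0.038, 0.205], [0.529, -0.036, 0.206], [0.532, -0.036, 0.206], [0.546, -0.037, 0.207], [0.54, -0.036, 0.207], [0.54, -0.038, 0.209], [0.551, -0.038, 0.209], [0.52, -0.036, 0.209], [0.549, -0.039, 0.21], [0.529, -0.039, 0.211], [0.542, -0.038, 0.211], [0.55, -0.035, 0.212], [0.525, -0.037, 0.212], [0.533, -0.037, 0.214], [0.547, -0.036, 0.214]]
```

```bash
python3 - <<'E'
from h import *
import pickle
from scipy.spatial.transform import Rotation as Ro
for n in('scene','top'):
    d=pickle.load(open(n+'0.pkl','rb')); w=cloud(d); P=w.reshape(-1,3)
    b=(P[:,0]>.40)&(P[:,0]<.60)&(P[:,1]>-.02)&(P[:,1]<.40)
    q=P[b&(abs(P[:,2]-.25)<.02)]
    (vx,vy,x0,y0)=cv2.fitLine(q[:,:2].astype(np.float32),cv2.DIST_HUBER,0,.01,.01).ravel()
    print(n,'bar n',len(q),'dir',vx,vy,'yaw deg',np.degrees(np.arctan2(-vx*np.sign(vy),abs(vy))),'pt',x0,y0,'z',np.percentile(q[:,2],[5,50,95]).round(4),'y range',q[:,1].min(),q[:,1].max())
    u=np.array([vx,vy]); u*=np.sign(vy); nrm=np.array([u[1],-u[0]]); L=q[:,:2]-[x0,y0]
    print('  off-line pts', np.percentile(L@nrm,[0,10,50,90,100]).round(4),'s rng',(L@u).min(),(L@u).max())
    h=P[b&(P[:,2]>.06)&(P[:,2]<.235)]; Lh=h[:,:2]-[x0,y0]; s=Lh@u; o=Lh@nrm
    near=(abs(o)<.06)&(abs(s)<.10); 
    for z0 in(.09,.12,.15,.18,.20,.22):
        k=near&(abs(h[:,2]-z0)<.012)
        if k.any(): print('  hung z',z0,k.sum(),'s',np.percentile(s[k],[5,50,95]).round(3),'o',np.percentile(o[k],[5,50,95]).round(3))
    t=P[b&(P[:,2]>.009)&(P[:,2]<.022)]
    if n=='top':
        m=((w[...,2]>.002)&(w[...,2]<.03)&(w[...,0]>.42)&(w[...,0]<.62)&(w[...,1]>.03)&(w[...,1]<.36)).astype(np.uint8)
        c=max(cv2.findContours(m,0,1)[0],key=cv2.contourArea).reshape(-1,2); wp=w[c[:,1],c[:,0],:2].astype(np.float32); print('tray',cv2.minAreaRect(wp))
o=arm.observe(); print(Ro.from_rotvec(o['ee_rot']).as_matrix().round(3))
E
```

```text
scene bar n 294 dir 0.011662175 0.999932 yaw deg -0.66820854 pt 0.509684 0.14866434 z [0.2333 0.2509 0.2544] y range 0.07985896284672324 0.3353900841273092
  off-line pts [-0.0359 -0.0254  0.0006  0.0044  0.0096] s rng -0.06880611813938964 0.1867440872850087
  hung z 0.09 89 s [-0.067  0.014  0.017] o [-0.016  0.002  0.022]
  hung z 0.12 88 s [-0.067  0.015  0.018] o [-0.017  0.001  0.021]
  hung z 0.15 84 s [-0.067  0.015  0.017] o [-0.017  0.     0.02 ]
  hung z 0.18 100 s [-0.067  0.009  0.022] o [-0.014 -0.001  0.015]
  hung z 0.2 126 s [-0.067  0.013  0.028] o [-0.021  0.     0.014]
  hung z 0.22 113 s [-0.068  0.012  0.035] o [-0.035 -0.002  0.011]
top bar n 351 dir 0.011825004 0.9999301 yaw deg -0.6775386 pt 0.5099955 0.23362337 z [0.2405 0.253  0.2577] y range 0.08109040828711858 0.3357718225911558
  off-line pts [-0.0372 -0.0108 -0.      0.0034  0.0132] s rng -0.1525433185064719 0.10215261145292129
  hung z 0.09 30 s [-0.072 -0.071  0.097] o [-0.017  0.     0.017]
  hung z 0.12 22 s [-0.071 -0.07   0.099] o [-0.019 -0.002  0.008]
  hung z 0.15 15 s [-0.071  0.097  0.098] o [-0.02  -0.002  0.003]
  hung z 0.18 23 s [-0.076 -0.07   0.097] o [-0.017 -0.011  0.002]
  hung z 0.2 79 s [-0.078 -0.069  0.096] o [-0.013 -0.002  0.02 ]
  hung z 0.22 72 s [-0.09  -0.058  0.098] o [-0.036 -0.002  0.005]
tray ((0.4968516528606415, 0.19779559969902039), (0.15615645051002502, 0.3251066207885742), 3.413248062133789)
[[-0.963  0.27  -0.   ]
 [ 0.27   0.963 -0.001]
 [-0.    -0.001 -1.   ]]
```

```bash
cat >> h.py <<'E'
from scipy.spatial.transform import Rotation as Ro
def go(x,y,gz,yaw):
    "shift row to put the grasp point at x,y,gz with tool-y heading yaw deg"
    o=arm.observe(); R=Ro.from_rotvec(o['ee_rot']).as_matrix()
    cur=np.degrees(np.arctan2(-R[0,1],R[1,1]))
    d=(yaw-cur+90)%180-90
    print('row',(R.T@(np.array([x,y,gz-.008])-o['position'])).round(4).tolist(),round(-np.radians(d),4))
def rack(X,Y,a=np.radians(-17.5)): return X*np.cos(a)-Y*np.sin(a),X*np.sin(a)+Y*np.cos(a)
E
python3 - <<'E'
from h import *
x,y=rack(.5485,-.037); print(x,y); go(x,y,.30,-17.5)
E
```

```text
0.5119876329037444 -0.20022465820577817
row [-0.5471, -0.6789, -0.0837] 0.0315
```

Request:
{"op": "jog_arm", "data": {
  "moves": [
    [0,-0.01,-0.06,0.03],
    [-0.04,-0.05,-0.115,0.03],
    [-0.547,-0.679,-0.115,0.0315],
    [-0.547,-0.679,-0.115,0.0315],
    [-0.547,-0.679,-0.115,0.0315],
    [-0.547,-0.679,-0.115,0.0315],
    [-0.547,-0.679,-0.115,0.0315],
    [-0.547,-0.679,-0.115,0.0315],
    [-0.547,-0.679,-0.115,0.0315],
    [-0.547,-0.679,-0.115,0.0315],
    [-0.547,-0.679,-0.115,0.0315],
    [-0.547,-0.679,-0.115,0.0315],
    [-0.547,-0.679,-0.115,0.0315],
    [-0.547,-0.679,-0.115,0.0315],
    [-0.547,-0.679,-0.0837,0.0315],
    [-0.547,-0.679,-0.0837,0.0315],
    [-0.547,-0.679,-0.0837,0.0315],
    [-0.547,-0.679,-0.0837,0.0315]
  ],
  "hand": 0.07
}}

```text
clock: 2.35
position: [0.5121, -0.1984, 0.2921]
ee_rot: [0.475, 3.105, 0.002]
force: [-0.4, -0.5, 0.1]
width: 0.761
gripper_force: 0.0
```

```bash
python3 - <<'E'
from h import *
o=arm.observe(); print(o['clock'],o['position'],o['joints'].round(2)); go(.512,-.2002,.1725,-17.5)
E
```

```text
2.35 [ 0.51207991 -0.19838216  0.29214824] [-0.35  0.3   0.84  1.68 -0.23  1.27  1.8 ]
row [-0.0004, -0.0019, 0.1276] 0.0018
```

Request:
{"op": "jog_arm", "data": {
  "moves": [
    [0,-0.002,0.05,0],
    [0,-0.002,0.08,0],
    [0,-0.002,0.1,0],
    [0,-0.002,0.115,0],
    [0,-0.002,0.1276,0],
    [0,-0.002,0.1276,0],
    [0,-0.002,0.1276,0]
  ]
}}

```text
clock: 3.22
position: [0.5117, -0.202, 0.1647]
ee_rot: [0.478, 3.104, -0.0]
force: [0.9, -0.0, -0.3]
width: 0.761
gripper_force: 0.0
```

```bash
python3 - <<'E'
from h import *
d=grab('scene'); o=arm.observe(); print(o['clock'],o['position'],o['force']); go(.512,-.2002,.1725,-17.5)
c=cv2.resize(d['color'][170:300,280:400],None,fx=4.5,fy=4.5,interpolation=cv2.INTER_CUBIC); cv2.imwrite('pics/s1.png',c[...,::-1])
E
```

```text
3.275 [ 0.51181809 -0.20205442  0.16480143] [-0.03958901 -0.1035672   0.0281292 ]
row [0.0004, 0.0018, 0.0003] -0.0001
```

View pics/s1.png

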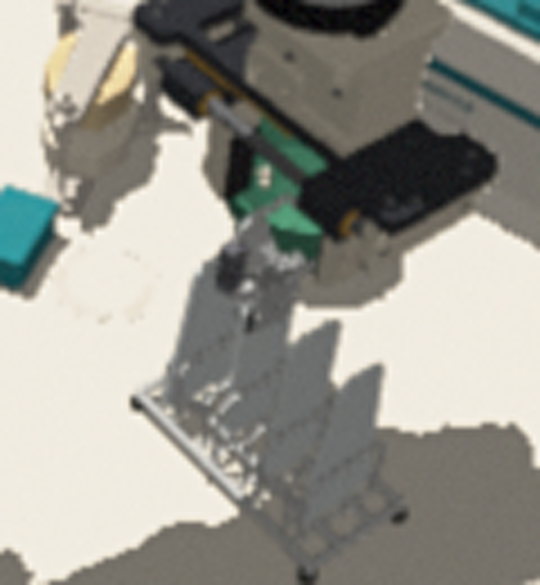

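The gripper straddles the clip, with its dark body at (150–490, 20–230) in the crop, but I can't make out the fingers. I'll check their place in the depth map.

```bash
python3 - <<'E'
from h import *
a=np.radians(-17.5);X=np.array([np.cos(a),np.sin(a)]);Y=np.array([-np.sin(a),np.cos(a)])
for n in('scene','top'):
    d=grab(n); P=cloud(d).reshape(-1,3); k=np.flatnonzero((abs(P[:,:2]@X-.5485)<.08)&(abs(P[:,:2]@Y+.037)<.1)&(P[:,2]>.14)&(P[:,2]<.3))
    q=np.c_[P[k,:2]@X-.5485,P[k,:2]@Y+.037,P[k,2]]; C=d['color'].reshape(-1,3)[k]
    for z0 in np.arange(.14,.24,.01):
        s=(q[:,2]>=z0)&(q[:,2]<z0+.01)
        for nm,t in(('L',q[:,1]>.024),('R',q[:,1]<-.024),('M',abs(q[:,1])<.024)):
            m=s&t
            if m.sum()>2: print(n,round(z0,2),nm,m.sum(),'x',np.percentile(q[m,0],[5,95]).round(3),'y',np.percentile(q[m,1],[5,95]).round(3),C[m].mean(0).astype(int))
E
```

```text
scene 0.14 M 39 x [-0.016  0.014] y [-0.007  0.007] [109 108 107]
scene 0.15 M 76 x [-0.024  0.018] y [-0.007  0.012] [110 110 108]
scene 0.16 M 63 x [-0.037  0.011] y [-0.019  0.019] [91 91 89]
scene 0.17 M 28 x [-0.038  0.006] y [-0.021  0.015] [66 66 67]
scene 0.18 L 15 x [-0.01   0.008] y [0.033 0.04 ] [59 73 62]
scene 0.18 R 7 x [-0.01  -0.008] y [-0.046 -0.037] [106 101  92]
scene 0.18 M 19 x [-0.038 -0.027] y [-0.004  0.004] [66 65 67]
scene 0.19 L 35 x [-0.011  0.01 ] y [0.033 0.046] [60 60 54]
scene 0.19 R 16 x [-0.011 -0.   ] y [-0.053 -0.038] [107 103  92]
scene 0.19 M 16 x [-0.036  0.007] y [-0.004  0.004] [110 113 112]
scene 0.2 L 32 x [-0.011  0.007] y [0.033 0.048] [57 56 51]
scene 0.2 R 27 x [-0.011 -0.004] y [-0.054 -0.038] [106 101  90]
scene 0.2 M 28 x [-0.029  0.006] y [-0.001  0.003] [111 118 111]
scene 0.21 L 34 x [-0.011  0.005] y [0.033 0.05 ] [70 67 62]
scene 0.21 R 24 x [-0.011 -0.003] y [-0.055 -0.04 ] [106 101  90]
scene 0.22 L 31 x [-0.011  0.01 ] y [0.033 0.052] [83 81 73]
scene 0.22 R 14 x [-0.011 -0.005] y [-0.056 -0.045] [105 100  89]
scene 0.23 L 16 x [-0.012  0.008] y [0.035 0.046] [102  98  88]
```

```bash
python3 - <<'E'
from h import *
print(arm.nose_length)
d=grab('scene')
for z in(.15,.16,.17,.18,.19,.20):
  r=[]
  for yo in(-.040,-.046):
    x,y=rack(.5485-.0095,-.037+yo); p=d['R']@np.array([x,y,z])+d['t']; u,v=d['fx']*p[0]/p[2]+d['cx'],d['fy']*p[1]/p[2]+d['cy']
    r.append((round(u),round(v),round(p[2],3),d['z_map'][round(v),round(u)].round(3),d['color'][round(v),round(u)].tolist()))
  print(z,r)
c=d['color'][195:260,320:400]; cv2.imwrite('pics/s2.png',cv2.resize(c,None,fx=8,fy=8,interpolation=cv2.INTER_CUBIC)[...,::-1])
E
```

```text
0.011
0.15 [(348, 243, np.float64(0.906), np.float32(1.106), [218, 209, 194]), (350, 244, np.float64(0.903), np.float32(0.923), [110, 113, 112])]
0.16 [(349, 240, np.float64(0.899), np.float32(1.114), [243, 238, 227]), (351, 241, np.float64(0.896), np.float32(1.109), [220, 211, 195])]
0.17 [(350, 237, np.float64(0.892), np.float32(1.124), [121, 117, 109]), (351, 239, np.float64(0.889), np.float32(1.116), [244, 238, 228])]
0.18 [(350, 234, np.float64(0.885), np.float32(1.126), [116, 113, 104]), (352, 236, np.float64(0.882), np.float32(1.124), [117, 112, 104])]
0.19 [(351, 231, np.float64(0.878), np.float32(0.874), [105, 101, 90]), (353, 233, np.float64(0.875), np.float32(0.872), [111, 106, 97])]
0.2 [(351, 228, np.float64(0.871), np.float32(0.872), [100, 96, 87]), (353, 230, np.float64(0.868), np.float32(0.866), [105, 101, 90])]
```

View pics/s2.png

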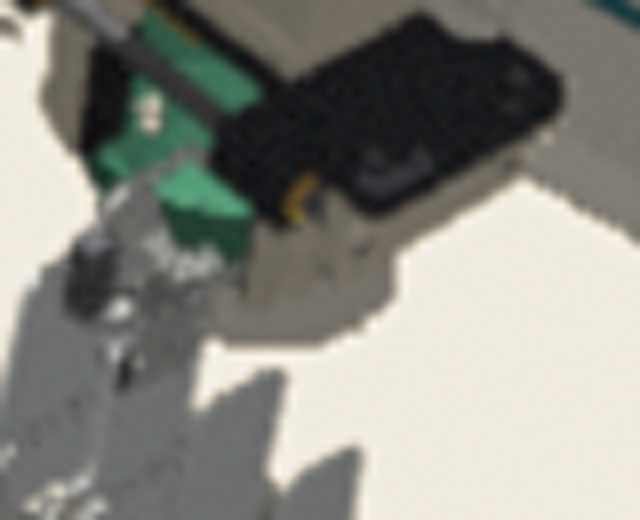

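Points on the fingers end at z of about 0.183, where the pose predicts 0.154. I'll measure the gripper body's underside as well, to see whether the whole tool stands about 30 mm higher than reported.

```bash
python3 - <<'E'
from h import *
a=np.radians(-17.5);X=np.array([np.cos(a),np.sin(a)]);Y=np.array([-np.sin(a),np.cos(a)])
for n in('scene','top'):
    d=grab(n); P=cloud(d).reshape(-1,3); C=d['color'].reshape(-1,3).astype(int)
    q=np.c_[P[:,:2]@X-.5485,P[:,:2]@Y+.037,P[:,2]]
    k=(abs(q[:,0])<.06)&(abs(q[:,1])<.13)&(q[:,2]>.175)&(q[:,2]<.45)
    q=q[k]
    for lo in np.arange(-.12,.12,.01):
        m=(q[:,1]>=lo)&(q[:,1]<lo+.01)
        if m.sum()>3: print(n,lo.round(2),m.sum(),'z',np.percentile(q[m,2],[1,50,99]).round(3),'x',np.percentile(q[m,0],[1,99]).round(3))
E
```

```text
scene -0.1 197 z [0.271 0.288 0.293] x [-0.037  0.034]
scene -0.09 259 z [0.249 0.287 0.293] x [-0.038  0.034]
scene -0.08 131 z [0.262 0.291 0.293] x [-0.037  0.036]
scene -0.07 143 z [0.255 0.29  0.293] x [-0.037  0.025]
scene -0.06 511 z [0.2   0.308 0.349] x [-0.036  0.028]
scene -0.05 619 z [0.195 0.379 0.449] x [-0.037  0.032]
scene -0.04 602 z [0.209 0.385 0.449] x [-0.037  0.032]
scene -0.03 406 z [0.264 0.382 0.448] x [-0.038  0.018]
scene -0.02 323 z [0.263 0.382 0.448] x [-0.042 -0.021]
scene -0.01 305 z [0.178 0.358 0.449] x [-0.044  0.003]
scene -0.0 255 z [0.185 0.357 0.448] x [-0.043 -0.   ]
scene 0.01 144 z [0.263 0.36  0.448] x [-0.04  -0.021]
scene 0.02 70 z [0.26  0.291 0.441] x [-0.036 -0.019]
scene 0.03 210 z [0.183 0.234 0.293] x [-0.036  0.009]
scene 0.04 114 z [0.193 0.267 0.292] x [-0.037  0.006]
scene 0.05 92 z [0.22  0.272 0.293] x [-0.037  0.021]
scene 0.06 132 z [0.257 0.288 0.293] x [-0.036  0.02 ]
scene 0.07 156 z [0.25  0.282 0.293] x [-0.037  0.028]
scene 0.08 110 z [0.252 0.291 0.293] x [-0.038  0.034]
scene 0.09 23 z [0.284 0.291 0.292] x [-0.035  0.032]
top -0.1 91 z [0.28  0.292 0.296] x [-0.038  0.033]
top -0.09 135 z [0.252 0.292 0.297] x [-0.039  0.033]
top -0.08 122 z [0.28  0.292 0.297] x [-0.038  0.032]
top -0.07 116 z [0.258 0.291 0.295] x [-0.038  0.031]
top -0.06 74 z [0.256 0.291 0.352] x [-0.038  0.018]
top -0.05 80 z [0.249 0.346 0.354] x [-0.039 -0.008]
top -0.04 18 z [0.26  0.319 0.352] x [-0.039 -0.027]
top 0.08 31 z [0.287 0.291 0.298] x [0.009 0.035]
top 0.09 8 z [0.29  0.292 0.294] x [0.006 0.029]
```

The body's underside stands at 0.250 against a predicted 0.2195. So the tool sits about 29.5 mm higher in the camera's world than reported, while x and y agree. I'll trust the two cameras for height and add that offset.

```bash
sed -i 's/gz-.008\]/gz-.008-.0295]/' h.py; python3 - <<'E'
from h import *
x,y=rack(.5485,-.037); go(x,y,.1735,-17.5)
E
```

```text
row [0.0001, 0.0017, 0.0284] 0.0
```

Request:
{"op": "jog_arm", "data": {
  "moves": [
    [0,0.0017,0.01,0],
    [0,0.0017,0.018,0],
    [0,0.0017,0.024,0],
    [0,0.0017,0.028,0],
    [0,0.0017,0.028,0],
    [0,0.0017,0.028,0]
  ]
}}

```text
clock: 4.28
position: [0.512, -0.2003, 0.1363]
ee_rot: [0.478, 3.105, -0.0]
force: [0.2, 0.7, -0.0]
width: 0.762
gripper_force: 0.0
```

```bash
cat > chk.py <<'E'
from h import *
import sys
a=np.radians(-17.5);X=np.array([np.cos(a),np.sin(a)]);Y=np.array([-np.sin(a),np.cos(a)])
o=arm.observe(); print('pos',o['position'].round(4),'f',o['force'].round(1),'w',o['width']*.0918)
d=grab('scene'); P=cloud(d).reshape(-1,3); q=np.c_[P[:,:2]@X-.5485,P[:,:2]@Y+.037,P[:,2]]
t=(abs(q[:,0])<.013)&(q[:,2]>.142)&(q[:,2]<.24)
for nm,m in(('R',t&(q[:,1]<-.021)&(q[:,1]>-.07)),('L',t&(q[:,1]>.021)&(q[:,1]<.07))):
    if m.sum(): print(nm,m.sum(),'zmin',np.percentile(q[m,2],[1,3]).round(4),'y',np.percentile(q[m,1],[2,98]).round(4))
b=(q[:,1]<-.07)&(q[:,1]>-.1)&(abs(q[:,0])<.05)&(q[:,2]>.19); print('body z',np.percentile(q[b,2],[1,3]))
E
python3 chk.py
```

```text
pos [ 0.512  -0.2003  0.1363] f [ 0.2  0.7 -0. ] w 0.06991166453471195
R 80 zmin [0.1564 0.1594] y [-0.054  -0.0355]
L 163 zmin [0.1557 0.1571] y [0.0332 0.0509]
body z [0.22148449 0.22306294]
```

Request:
{"op": "jog_arm", "data": {
  "moves": [
    [0,0,0,0],
    [0,0,0,0],
    [0,0,0,0],
    [0,0,0,0],
    [0,0,0,0],
    [0,0,0,0],
    [0,0,0,0],
    [0,0,0,0]
  ],
  "hand": 0.02,
  "newtons": 25
}}

```text
clock: 5.32
position: [0.5119, -0.2001, 0.1361]
ee_rot: [0.478, 3.105, 0.0]
force: [0.2, -0.1, -1.2]
width: 0.249
gripper_force: 25.0
```

```bash
python3 - <<'E'
from h import *
o=arm.observe(); print(o['clock'],o['position'].round(4),o['force'].round(1),o['width']*.0918,o['gripper_force'])
d=grab('scene'); c=d['color'][190:280,310:390]; cv2.imwrite('pics/s3.png',cv2.resize(c,None,fx=6,fy=6,interpolation=cv2.INTER_CUBIC)[...,::-1])
E
```

```text
5.325 [ 0.5119 -0.2001  0.1361] [ 0.2 -0.1 -1.2] 0.022824657903641434 24.996749460697174
```

View pics/s3.png

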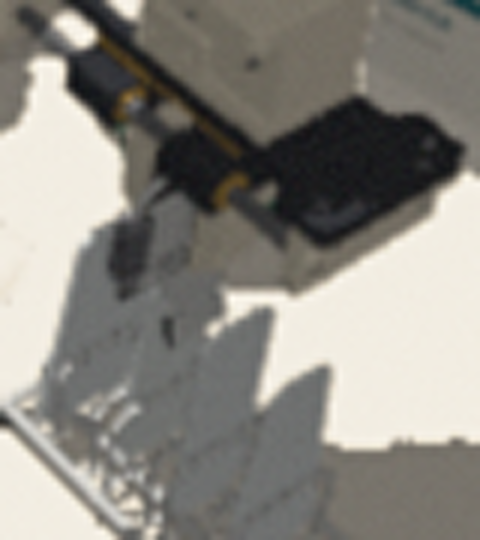

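The fingers hold the tabs at 22.8 mm opening, so fully squeezed, and the jaws look open around the slim mirror's top at (190,300). I'll lift slowly.

Request:
{"op": "jog_arm", "data": {
  "moves": [
    [0,0,-0.004,0],
    [0,0,-0.01,0],
    [0,0,-0.018,0],
    [0,0,-0.028,0],
    [0,0,-0.04,0],
    [0,0,-0.05,0],
    [0,0,-0.05,0],
    [0,0,-0.05,0]
  ]
}}

```text
clock: 6.38
position: [0.5118, -0.2, 0.1859]
ee_rot: [-0.477, -3.105, -0.0]
force: [-0.0, -0.5, -0.8]
width: 0.254
gripper_force: 25.0
```

```bash
cat > clip.py <<'E'
from h import *
import sys
a=np.radians(-17.5);X=np.array([np.cos(a),np.sin(a)]);Y=np.array([-np.sin(a),np.cos(a)])
o=arm.observe(); p=o['position']; print(o['clock'],p.round(4),o['force'].round(1),'w',o['width']*.0918,o['gripper_force'])
tx,ty,tz=p[:2]@X,p[:2]@Y,p[2]+.0375
print('tool rack-frame X,Y,grasp z',round(tx,4),round(ty,4),round(tz,4))
for n in('scene','top'):
    d=grab(n); P=cloud(d).reshape(-1,3); C=d['color'].reshape(-1,3).astype(int)
    q=np.c_[P[:,:2]@X-tx,P[:,:2]@Y-ty,P[:,2]-tz]
    k=(abs(q[:,1])<.012)&(abs(q[:,0]+.035)<.018)&(abs(q[:,2])<.03)
    if k.sum()>3: print(n,'sleeve',k.sum(),'x',np.percentile(q[k,0],[3,50,97]).round(4),'y',np.percentile(q[k,1],[3,50,97]).round(4),'z',np.percentile(q[k,2],[1,50,99]).round(4))
    for zz in(-.018,0,.018):
        m=k&(abs(q[:,2]-zz)<.006)
        if m.sum()>2: print('   z',zz,m.sum(),'x',np.percentile(q[m,0],[5,50,95]).round(4),'y',np.percentile(q[m,1],[5,50,95]).round(4))
    j=(abs(q[:,1])<.03)&(abs(q[:,0])<.022)&(q[:,2]<-.022)&(q[:,2]>-.07)
    for zz in(-.03,-.04,-.05,-.06):
        m=j&(abs(q[:,2]-zz)<.005)
        if m.sum()>2: print(n,'jaw z',zz,m.sum(),'x',np.percentile(q[m,0],[3,97]).round(4),'y',np.percentile(q[m,1],[3,50,97]).round(4))
    r=np.c_[P[:,:2]@X,P[:,:2]@Y,P[:,2]]
    for s in(-.109,-.073,-.037,-.001):
        m=(abs(r[:,1]-s)<.006)&(abs(r[:,0]-.55)<.03)&(r[:,2]>.11)&(r[:,2]<.142)
        if m.sum()>5: print(n,'mirror',s,m.sum(),'Y',np.percentile(r[m,1],[10,50,90]).round(4),'X',np.percentile(r[m,0],[2,98]).round(4),'ztop',np.percentile(r[m,2],98).round(4))
E
python3 clip.py
```

```text
6.375 [ 0.5118 -0.2     0.1859] [-0.  -0.5 -0.8] w 0.02329435727400356 24.99673068523407
tool rack-frame X,Y,grasp z 0.5482 -0.0368 0.2234
scene sleeve 91 x [-0.038  -0.0336 -0.0211] y [-0.0061 -0.0026  0.0037] z [-0.0215  0.0013  0.0259]
   z -0.018 17 x [-0.0377 -0.0359 -0.0278] y [-0.0054 -0.0041  0.0037]
   z 0 24 x [-0.0377 -0.0354 -0.0258] y [-0.0053 -0.0042  0.0024]
   z 0.018 12 x [-0.0332 -0.0296 -0.0236] y [-0.0027 -0.0006  0.0002]
scene jaw z -0.03 47 x [-0.0191  0.0037] y [-0.0091 -0.0025  0.0056]
scene jaw z -0.04 40 x [-0.0134  0.0147] y [-0.0125 -0.01   -0.0074]
scene jaw z -0.05 48 x [-0.0148  0.0139] y [-0.017  -0.014   0.0121]
scene jaw z -0.06 29 x [-0.0156  0.0153] y [-0.0196 -0.0164  0.0147]
scene mirror -0.109 80 Y [-0.1102 -0.1093 -0.1066] X [0.5335 0.5669] ztop 0.1356
scene mirror -0.073 91 Y [-0.0742 -0.0733 -0.0708] X [0.5304 0.5697] ztop 0.136
scene mirror -0.037 85 Y [-0.0399 -0.0387 -0.0371] X [0.5315 0.5706] ztop 0.1353
scene mirror -0.001 95 Y [-0.0026 -0.0015  0.0003] X [0.5258 0.5747] ztop 0.1351
top mirror -0.109 22 Y [-0.1107 -0.1083 -0.1072] X [0.5316 0.5539] ztop 0.1372
```

The clip is held upright and the slim mirror still stands at Y -0.0387 with its top at 0.135. The broad mirror's centre is at X 0.550, Y 0.000. I'll move over it and lower.

```bash
python3 - <<'E'
from h import *
x,y=rack(.550,.0003); go(x,y,.2234,-17.5); go(x,y,.177,-17.5)
E
```

```text
row [-0.0019, 0.0372, -0.0002] 0.0001
row [-0.0019, 0.0372, 0.0462] 0.0001
```

Request:
{"op": "jog_arm", "data": {
  "moves": [
    [0,0.01,0,0],
    [-0.001,0.022,0,0],
    [-0.0019,0.032,0,0],
    [-0.0019,0.0372,0,0],
    [-0.0019,0.0372,0,0],
    [-0.0019,0.0372,0,0]
  ]
}}

```text
clock: 7.22
position: [0.5247, -0.1656, 0.1862]
ee_rot: [0.478, 3.105, -0.0]
force: [-0.2, 1.2, -0.2]
width: 0.253
gripper_force: 25.0
```

```bash
python3 clip.py | grep -v top; python3 -c "
from h import *
x,y=rack(.550,.0003); go(x,y,.177,-17.5)"
```

```text
7.225 [ 0.5247 -0.1656  0.1862] [-0.2  1.2 -0.2] w 0.023250500926633444 24.99671906232834
tool rack-frame X,Y,grasp z 0.5503 -0.0002 0.2237
scene sleeve 92 x [-0.038  -0.0329 -0.021 ] y [-0.0059 -0.0024  0.0041] z [-0.0292  0.0017  0.027 ]
   z -0.018 17 x [-0.0379 -0.0357 -0.0269] y [-0.0059 -0.0042  0.0027]
   z 0 26 x [-0.038  -0.0361 -0.0279] y [-0.0057 -0.0037  0.0032]
   z 0.018 13 x [-0.0327 -0.029  -0.0222] y [-0.0034 -0.0005  0.003 ]
scene jaw z -0.03 42 x [-0.0207  0.0069] y [-0.009  -0.0021  0.0056]
scene jaw z -0.04 42 x [-0.0135  0.0143] y [-0.0145 -0.01   -0.0017]
scene jaw z -0.05 43 x [-0.0138  0.0143] y [-0.0166 -0.0142  0.0109]
scene jaw z -0.06 32 x [-0.0148  0.0123] y [-0.0187 -0.0162  0.0153]
row [0.0003, 0.0006, 0.0467] -0.0008
```

Request:
{"op": "jog_arm", "data": {
  "moves": [
    [0,0.0005,0.01,0],
    [0,0.0005,0.02,0],
    [0,0.0005,0.028,0],
    [0,0.0005,0.036,0],
    [0,0.0005,0.042,0],
    [0,0.0005,0.0465,0],
    [0,0.0005,0.0465,0],
    [0,0.0005,0.0465,0]
  ]
}}

```text
clock: 8.32
position: [0.5252, -0.1649, 0.1399]
ee_rot: [0.478, 3.105, 0.0]
force: [-0.7, 0.0, -0.0]
width: 0.252
gripper_force: 25.0
```

```bash
python3 clip.py | grep -v top
```

```text
8.325 [ 0.5252 -0.1649  0.1399] [-0.7  0.  -0. ] w 0.023171596758887678 24.996755719184875
tool rack-frame X,Y,grasp z 0.5505 0.0007 0.1774
scene sleeve 83 x [-0.0384 -0.0327 -0.0211] y [-0.0057 -0.0025  0.0038] z [-0.0298  0.0015  0.0265]
   z -0.018 16 x [-0.0376 -0.0347 -0.0276] y [-0.0052 -0.0039  0.0027]
   z 0 21 x [-0.0379 -0.0351 -0.0261] y [-0.0057 -0.0043  0.0035]
   z 0.018 10 x [-0.0328 -0.0294 -0.0242] y [-0.0039 -0.0017 -0.0001]
scene jaw z -0.03 40 x [-0.0209  0.0034] y [-0.0085 -0.0023  0.0061]
scene jaw z -0.04 41 x [-0.0176  0.0143] y [-0.0132 -0.0102 -0.0003]
scene jaw z -0.05 57 x [-0.0185  0.0141] y [-0.0177 -0.0131  0.0119]
scene jaw z -0.06 36 x [-0.0197  0.0125] y [-0.0182 -0.0129  0.0156]
```

Request:
{"op": "jog_arm", "data": {
  "moves": [
    [0,0,0,0],
    [0,0,0,0]
  ],
  "hand": 0.034
}}

```text
clock: 8.68
position: [0.5251, -0.1648, 0.1397]
ee_rot: [0.478, 3.105, 0.0]
force: [-0.8, 0.6, -1.1]
width: 0.367
gripper_force: 8.1
```

Request:
{"op": "jog_arm", "data": {
  "moves": [
    [0,0,0,0],
    [0,0,0,0]
  ],
  "hand": 0.042
}}

```text
clock: 8.93
position: [0.525, -0.1648, 0.1396]
ee_rot: [-0.478, -3.105, -0.0]
force: [0.1, -0.8, -0.8]
width: 0.455
gripper_force: 7.3
```

Request:
{"op": "jog_arm", "data": {
  "moves": [
    [0,0,0,0],
    [0,0,0,0],
    [0,0,0,0],
    [0,0,0,0]
  ],
  "hand": 0.064
}}

```text
clock: 9.43
position: [0.5251, -0.1648, 0.1396]
ee_rot: [0.478, 3.105, 0.0]
force: [0.4, 0.4, 0.7]
width: 0.693
gripper_force: 0.0
```

```bash
python3 clip.py | grep -v top
```

```text
9.425 [ 0.5251 -0.1648  0.1396] [0.4 0.4 0.7] w 0.0636350735267543 0.0
tool rack-frame X,Y,grasp z 0.5503 0.0007 0.1771
scene sleeve 84 x [-0.0385 -0.0329 -0.0182] y [-0.009  -0.0055  0.0009] z [-0.0277  0.0059  0.0299]
   z -0.018 8 x [-0.0369 -0.0315 -0.0259] y [-0.0072 -0.0051 -0.0014]
   z 0 20 x [-0.0383 -0.0362 -0.0287] y [-0.0091 -0.0066  0.0011]
   z 0.018 22 x [-0.0374 -0.0329 -0.0277] y [-0.0081 -0.0054 -0.0012]
scene jaw z -0.03 31 x [-0.0184  0.0144] y [-0.0114 -0.0095  0.0011]
scene jaw z -0.04 26 x [-0.0174  0.0143] y [-0.0109 -0.0093  0.0038]
scene jaw z -0.05 46 x [-0.0211  0.0124] y [-0.0103 -0.0081  0.0037]
scene jaw z -0.06 14 x [-0.0209  0.0079] y [-0.0102 -0.0085 -0.0027]
```

Request:
{"op": "jog_arm", "data": {
  "moves": [
    [0,-0.003,-0.01,0],
    [0,-0.003,-0.03,0],
    [0,-0.003,-0.06,0],
    [0,-0.003,-0.1,0],
    [0,-0.003,-0.12,0],
    [0,-0.003,-0.12,0]
  ]
}}

```text
clock: 10.28
position: [0.5249, -0.1684, 0.2615]
ee_rot: [0.478, 3.102, 0.0]
force: [0.1, -0.0, -1.4]
width: 0.694
gripper_force: 0.0
```

```bash
cat > free.py <<'E'
from h import *
a=np.radians(-17.5);X=np.array([np.cos(a),np.sin(a)]);Y=np.array([-np.sin(a),np.cos(a)])
o=arm.observe(); print(o['clock'],o['position'].round(4))
d=grab('scene'); P=cloud(d).reshape(-1,3); C=d['color'].reshape(-1,3).astype(int)
q=np.c_[P[:,:2]@X,P[:,:2]@Y,P[:,2]]
k=(abs(q[:,0]-.55)<.055)&(abs(q[:,1])<.03)&(q[:,2]>.137)&(q[:,2]<.235)
q=q[k]; 
sl=q[(q[:,0]<.5235)&(q[:,2]>.15)]; print('sleeve',len(sl),'x',np.percentile(sl[:,0],[2,98]),'y',np.percentile(sl[:,1],[2,50,98]).round(4))
for z in np.arange(.138,.226,.006):
    m=abs(q[:,2]-z)<.003; 
    if m.any(): print(round(z,3),m.sum(),'x',np.percentile(q[m,0],[3,97]).round(4),'y',np.percentile(q[m,1],[3,50,97]).round(4))
v,u=np.mgrid[:420,:560]; c=d['color'][195:285,300:380]; cv2.imwrite('pics/s4.png',cv2.resize(c,None,fx=6,fy=6,interpolation=cv2.INTER_CUBIC)[...,::-1])
E
python3 free.py
```

```text
10.275 [ 0.5249 -0.1684  0.2615]
sleeve 70 x [0.51187153 0.52328332] y [-0.0159 -0.0127 -0.0056]
0.138 11 x [0.5366 0.5641] y [-0.0156 -0.0141 -0.0134]
0.144 10 x [0.5364 0.5549] y [-0.0154 -0.0141 -0.0038]
0.15 30 x [0.5271 0.5711] y [-0.016  -0.0096 -0.0017]
0.156 47 x [0.533  0.5638] y [-0.0154 -0.0069  0.0006]
0.162 28 x [0.5153 0.5597] y [-0.0217  0.0004  0.0066]
0.168 31 x [0.513 0.56 ] y [-0.0276  0.004   0.0094]
0.174 22 x [0.5134 0.5588] y [-0.0298 -0.0136  0.0096]
0.18 12 x [0.5129 0.5221] y [-0.0146 -0.0134 -0.0059]
0.186 9 x [0.5119 0.5236] y [-0.0155 -0.0147 -0.0073]
0.192 17 x [0.5122 0.5235] y [-0.0166 -0.013  -0.0069]
0.198 6 x [0.514  0.5541] y [-0.0144 -0.012  -0.0093]
0.204 12 x [0.5188 0.5589] y [-0.0133 -0.012  -0.0102]
0.21 17 x [0.5262 0.5544] y [-0.0145 -0.0127 -0.0098]
```

View pics/s4.png

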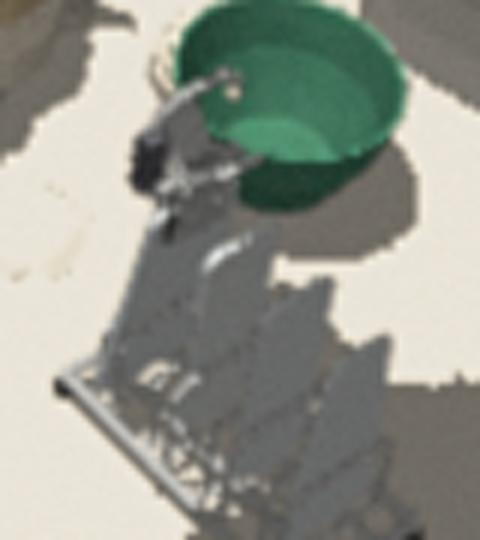

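The clip is shut on the broad mirror with its hook at (215,80) and its sleeve at (150,165). It leans by roughly the slot's play, towards -Y. I'll check the lean and work out the sleeve grasp.

```bash
python3 - <<'E'
from h import *
a=np.radians(-17.5);X=np.array([np.cos(a),np.sin(a)]);Y=np.array([-np.sin(a),np.cos(a)])
d=grab('scene'); P=cloud(d).reshape(-1,3); q=np.c_[P[:,:2]@X,P[:,:2]@Y,P[:,2]]
for s in(-.109,-.073,-.037,-.003):
    for z in(.075,.09,.105,.12,.13):
        m=(abs(q[:,1]-s)<.013)&(abs(q[:,0]-.55)<.035)&(abs(q[:,2]-z)<.006)
        if m.sum()>3: print(s,z,m.sum(),np.median(q[m,1]).round(4),np.percentile(q[m,0],[2,98]).round(4))
x,y=rack(.5178,-.0105); go(x,y,.2965,-17.5); go(x,y,.180,-17.5)
E
```

```text
-0.109 0.075 32 -0.1091 [0.5286 0.5726]
-0.109 0.09 37 -0.1095 [0.5304 0.5732]
-0.109 0.105 37 -0.1095 [0.5314 0.568 ]
-0.109 0.12 31 -0.1095 [0.5335 0.5671]
-0.109 0.13 41 -0.1088 [0.5349 0.5646]
-0.073 0.075 34 -0.0735 [0.5296 0.5695]
-0.073 0.09 37 -0.0734 [0.5294 0.5701]
-0.073 0.105 34 -0.0735 [0.5307 0.5701]
-0.073 0.12 34 -0.0736 [0.53   0.5699]
-0.073 0.13 49 -0.073 [0.5293 0.5676]
-0.037 0.075 32 -0.0385 [0.5305 0.571 ]
-0.037 0.09 37 -0.0382 [0.5318 0.57  ]
-0.037 0.105 34 -0.0389 [0.5311 0.5708]
-0.037 0.12 34 -0.0386 [0.5308 0.5714]
-0.037 0.13 46 -0.0386 [0.5314 0.5699]
-0.003 0.075 37 -0.0041 [0.5202 0.5657]
-0.003 0.09 45 -0.005 [0.522  0.5796]
-0.003 0.105 37 -0.0063 [0.524  0.5768]
-0.003 0.12 31 -0.009 [0.5256 0.5762]
-0.003 0.13 56 -0.0095 [0.5266 0.566 ]
row [0.0322, -0.0082, 0.0003] 0.0
row [0.0322, -0.0082, 0.1168] 0.0
```

Request:
{"op": "jog_arm", "data": {
  "moves": [
    [0.015,-0.004,0,0],
    [0.0322,-0.0082,0,0],
    [0.0322,-0.0082,0.02,0],
    [0.0322,-0.0082,0.05,0],
    [0.0322,-0.0082,0.075,0],
    [0.0322,-0.0082,0.095,0],
    [0.0322,-0.0082,0.108,0],
    [0.0322,-0.0082,0.1165,0],
    [0.0322,-0.0082,0.1165,0],
    [0.0322,-0.0082,0.1165,0]
  ],
  "hand": 0.045
}}

```text
clock: 11.62
position: [0.4913, -0.166, 0.1437]
ee_rot: [0.478, 3.104, -0.0]
force: [-1.1, 0.7, -0.5]
width: 0.493
gripper_force: 0.0
```

```bash
python3 free.py; python3 - <<'E'
from h import *
print(arm.observe()['force']); x,y=rack(.5178,-.0105); go(x,y,.180,-17.5)
E
```

```text
11.625 [ 0.4913 -0.166   0.1437]
sleeve 171 x [0.50687006 0.5230351 ] y [-0.0146  0.0132  0.0282]
0.144 1 x [0.5376 0.5376] y [-0.001 -0.001 -0.001]
0.15 6 x [0.5238 0.5353] y [-0.0095 -0.0084 -0.0065]
0.156 3 x [0.5232 0.536 ] y [-0.0097 -0.0096 -0.0056]
0.162 14 x [0.5081 0.5282] y [-0.0122  0.0125  0.0157]
0.168 21 x [0.5087 0.5256] y [-0.0143  0.0115  0.0189]
0.174 28 x [0.5068 0.5265] y [-0.0143  0.0121  0.0236]
0.18 25 x [0.5071 0.5236] y [-0.0145  0.0122  0.0247]
0.186 23 x [0.5074 0.5235] y [-0.015   0.0126  0.026 ]
0.192 16 x [0.5071 0.5172] y [-0.0016  0.0149  0.0284]
0.198 13 x [0.5077 0.5232] y [0.0116 0.0136 0.0272]
0.204 14 x [0.5071 0.5249] y [0.0112 0.0163 0.0282]
0.21 17 x [0.507  0.5273] y [0.0123 0.0157 0.0265]
0.216 6 x [0.515  0.5238] y [0.0139 0.0153 0.0164]
0.222 3 x [0.5103 0.5198] y [0.0134 0.0143 0.0146]
[-0.8341093   0.06902231 -0.39923257]
row [0.0007, 0.0001, 0.0012] 0.0001
```

Fingers are straddling the sleeve with no contact. Now a light grip.

Request:
{"op": "jog_arm", "data": {
  "moves": [
    [0,0,0,0],
    [0,0,0,0],
    [0,0,0,0],
    [0,0,0,0],
    [0,0,0,0]
  ],
  "hand": 0.0,
  "newtons": 12
}}

```text
clock: 12.3
position: [0.4912, -0.165, 0.1431]
ee_rot: [0.477, 3.105, 0.002]
force: [0.4, 3.6, 2.7]
width: 0.119
gripper_force: 12.0
```

Request:
{"op": "jog_arm", "data": {
  "moves": [
    [0,0.002,0,0],
    [0,0.004,0,0],
    [0,0.006,0,0],
    [0,0.008,0,0],
    [0,0.009,0,0],
    [0,0.009,0,0]
  ]
}}

```text
clock: 13.05
position: [0.4937, -0.1573, 0.1432]
ee_rot: [0.478, 3.105, -0.0]
force: [0.0, -0.7, 2.4]
width: 0.105
gripper_force: 12.0
```

Request:
{"op": "jog_arm", "data": {
  "moves": [
    [0,0,0,0],
    [0,0,0,0],
    [0,0,0,0]
  ],
  "newtons": 50
}}

```text
clock: 13.42
position: [0.4937, -0.1573, 0.1431]
ee_rot: [0.478, 3.105, 0.0]
force: [-0.6, 0.5, 1.7]
width: 0.104
gripper_force: 50.0
```

```bash
python3 - <<'E'
from h import *
a=np.radians(-17.5);X=np.array([np.cos(a),np.sin(a)]);Y=np.array([-np.sin(a),np.cos(a)])
o=arm.observe(); print(o['position'],o['force'].round(1),o['ft_torque'].round(2),o['width']*.0918,o['gripper_force'])
d=grab('scene'); P=cloud(d).reshape(-1,3); q=np.c_[P[:,:2]@X,P[:,:2]@Y,P[:,2]]
for z in(.075,.09,.105,.12,.13,.14,.15):
        m=(abs(q[:,1])<.02)&(abs(q[:,0]-.55)<.035)&(abs(q[:,2]-z)<.006)
        if m.sum()>3: print(z,m.sum(),np.median(q[m,1]).round(4),np.percentile(q[m,0],[2,98]).round(4))
E
```

```text
[ 0.49366924 -0.15731996  0.14313942] [-0.6  0.5  1.7] [ 0.23 -0.09  0.01] 0.009531845498014292 50.00038683414459
0.075 40 -0.0016 [0.5197 0.5703]
0.09 49 -0.0016 [0.5224 0.5761]
0.105 41 -0.0028 [0.5239 0.5686]
0.12 30 -0.0053 [0.5256 0.5609]
0.13 45 -0.005 [0.5278 0.5602]
0.14 27 -0.0084 [0.5333 0.5581]
0.15 11 -0.0088 [0.5366 0.5604]
```

The mirror is nearly upright, the sleeve is gripped and the lateral force is about zero. Lifting.

Request:
{"op": "jog_arm", "data": {
  "moves": [
    [0,0,-0.004,0],
    [0,0,-0.01,0],
    [0,0,-0.018,0],
    [0,0,-0.026,0],
    [0,0,-0.035,0],
    [0,0,-0.045,0],
    [0,0,-0.056,0],
    [0,0,-0.068,0],
    [0,0,-0.08,0],
    [0,0,-0.095,0],
    [0,0,-0.11,0],
    [0,0,-0.125,0],
    [0,0,-0.135,0],
    [0,0,-0.135,0],
    [0,0,-0.135,0]
  ]
}}

```text
clock: 15.35
position: [0.4934, -0.157, 0.2777]
ee_rot: [-0.477, -3.104, -0.0]
force: [0.1, 0.6, -1.1]
width: 0.104
gripper_force: 50.0
```

```bash
cat > carry.py <<'E'
from h import *
o=arm.observe(); p=o['position']; R=Ro.from_rotvec(o['ee_rot']).as_matrix(); yaw=np.arctan2(-R[0,1],R[1,1]); yaw=(yaw+np.pi/2)%np.pi-np.pi/2
X=np.array([np.cos(yaw),np.sin(yaw)]);Y=np.array([-np.sin(yaw),np.cos(yaw)])
print(o['clock'],p.round(4),'yaw',np.degrees(yaw).round(2),o['force'].round(1),'w',o['width']*.0918,'grasp z',p[2]+.0375)
for n in('scene','top'):
    d=grab(n); P=cloud(d).reshape(-1,3); D=P[:,:2]-p[:2]; q=np.c_[D@X,D@Y,P[:,2]-p[2]-.0375]
    k=(q[:,0]>-.02)&(q[:,0]<.09)&(abs(q[:,1])<.035)&(q[:,2]<.04)&(q[:,2]>-.19)
    q=q[k]
    for z in(.034,.028,.022,.01,0,-.01,-.03,-.05,-.07,-.09,-.11,-.13,-.15,-.16,-.17):
        m=abs(q[:,2]-z)<.004
        if m.sum()>3: print(n,z,m.sum(),'x',np.percentile(q[m,0],[3,97]).round(4),'y',np.percentile(q[m,1],[5,50,95]).round(4))
E
python3 carry.py
```

```text
15.35 [ 0.4934 -0.157   0.2777] yaw -17.49 [ 0.1  0.6 -1.1] w 0.00952942061937433 grasp z 0.31519593703288984
scene 0.034 10 x [-0.0116 -0.0071] y [-0.0234 -0.0209  0.0227]
scene 0.028 23 x [-0.0119  0.0011] y [-0.0252 -0.0219  0.0231]
scene 0.022 44 x [-0.012   0.0013] y [-0.0238 -0.0136  0.0218]
scene 0.01 62 x [-0.0119  0.0075] y [-0.0228 -0.0055  0.0178]
scene 0 57 x [-0.0112  0.0088] y [-0.0223 -0.0118  0.0181]
scene -0.01 45 x [-0.0113  0.0258] y [-0.0212  0.0006  0.0151]
scene -0.03 35 x [0.0179 0.047 ] y [-0.0077 -0.0057  0.0046]
scene -0.05 52 x [0.01   0.0461] y [-0.0082 -0.0051  0.0059]
scene -0.07 33 x [0.0074 0.0587] y [-0.0025 -0.0015  0.0002]
scene -0.09 48 x [0.0046 0.0619] y [-0.0028 -0.0015  0.0006]
scene -0.11 47 x [0.0014 0.0612] y [-0.0029 -0.0015  0.0002]
scene -0.13 51 x [-0.0015  0.064 ] y [-0.0029 -0.0012  0.0004]
scene -0.15 47 x [-0.0035  0.0688] y [-0.0028 -0.0015 -0.    ]
scene -0.16 41 x [0.0016 0.0648] y [-0.0025 -0.0015  0.0002]
```

```bash
python3 - <<'E'
from h import *
import pickle
for n in('scene','top'):
    d=pickle.load(open(n+'0.pkl','rb')); P=cloud(d).reshape(-1,3)
    q=P[(abs(P[:,0]-.51)<.015)&(P[:,1]>.085)&(P[:,1]<.33)&(P[:,2]>.238)&(P[:,2]<.265)]
    for lo,hi in((.09,.135),(.19,.24),(.24,.28),(.28,.325)):
        m=q[(q[:,1]>lo)&(q[:,1]<hi)]; print(n,lo,len(m),'x',m[:,0].mean().round(4),'z',np.percentile(m[:,2],[10,50,90]).round(4))
    h=P[(abs(P[:,0]-.51)<.04)&(P[:,1]>.12)&(P[:,1]<.22)&(P[:,2]>.08)&(P[:,2]<.17)]; print('hung y',np.median(h[:,1]).round(4))
go(.37,-.10,.315,-9); go(.37,.258,.315,-.7); go(.37,.258,.247,-.7)
E
```

```text
scene 0.09 46 x 0.5105 z [0.2481 0.2516 0.2536]
scene 0.19 40 x 0.5117 z [0.2485 0.2521 0.2536]
scene 0.24 34 x 0.5124 z [0.2473 0.252  0.2536]
scene 0.28 36 x 0.5131 z [0.2473 0.2516 0.2533]
hung y 0.1636
top 0.09 54 x 0.509 z [0.2491 0.2526 0.2561]
top 0.19 57 x 0.5105 z [0.2496 0.2537 0.2572]
top 0.24 48 x 0.5111 z [0.2506 0.254  0.2566]
top 0.28 52 x 0.5118 z [0.2504 0.2531 0.257 ]
hung y 0.1628
row [0.1348, 0.0174, 0.0002] -0.1484
row [0.2425, 0.3588, 0.0003] -0.2932
row [0.2424, 0.3588, 0.0683] -0.2932
```

Request:
{"op": "jog_arm", "data": {
  "moves": [
    [0.015,0,0,-0.01],
    [0.045,0.005,0,-0.04],
    [0.08,0.01,0,-0.08],
    [0.11,0.014,0,-0.12],
    [0.135,0.022,0,-0.15],
    [0.155,0.05,0,-0.17],
    [0.168,0.085,0,-0.19],
    [0.178,0.12,0,-0.21],
    [0.188,0.155,0,-0.23],
    [0.198,0.19,0,-0.25],
    [0.208,0.225,0,-0.27],
    [0.218,0.26,0,-0.285],
    [0.228,0.295,0,-0.293],
    [0.236,0.325,0,-0.293],
    [0.24,0.345,0,-0.293],
    [0.2425,0.356,0,-0.293],
    [0.2425,0.3588,0,-0.293],
    [0.2425,0.3588,0,-0.293],
    [0.2425,0.3588,0,-0.293]
  ]
}}

```text
clock: 17.82
position: [0.3704, 0.257, 0.2782]
ee_rot: [0.021, 3.141, -0.0]
force: [-0.2, -0.0, -1.6]
width: 0.108
gripper_force: 50.0
```

```bash
python3 carry.py; python3 -c "
from h import *
go(.37,.258,.247,-.75); go(.48,.258,.247,-.75)"
```

```text
17.825 [0.3704 0.257  0.2782] yaw -0.78 [-0.2 -0.  -1.6] w 0.0099405425894563 grasp z 0.31569828930696997
scene 0.034 11 x [-0.0117 -0.0075] y [-0.0243 -0.0217 -0.0119]
scene 0.028 19 x [-0.0118 -0.0051] y [-0.0252 -0.0217 -0.0101]
scene 0.022 32 x [-0.0116 -0.002 ] y [-0.0246 -0.0163  0.0167]
scene 0.01 37 x [-0.0118 -0.0036] y [-0.0232  0.0038  0.0179]
scene 0 45 x [-0.0118  0.0044] y [-0.0232 -0.0127  0.0177]
scene -0.01 47 x [-0.0114  0.04  ] y [-0.0216 -0.0173  0.0123]
scene -0.03 59 x [0.0069 0.0526] y [-0.0091 -0.0041  0.0056]
scene -0.05 45 x [0.01  0.054] y [-0.0088 -0.0059  0.0059]
scene -0.07 41 x [0.0075 0.0579] y [-0.004  -0.0011  0.0001]
scene -0.09 52 x [0.0044 0.0602] y [-0.0037 -0.0017  0.0002]
scene -0.11 53 x [0.0033 0.0632] y [-0.0039 -0.0019  0.0006]
scene -0.13 56 x [-0.001   0.0664] y [-0.0034 -0.0016  0.0005]
scene -0.15 56 x [-0.002  0.067] y [-0.0036 -0.0018  0.0005]
scene -0.16 46 x [0.0011 0.0645] y [-0.0037 -0.0017  0.0003]
row [0.0004, 0.0007, 0.0687] -0.0002
row [-0.1096, 0.0022, 0.0687] -0.0002
```

Request:
{"op": "jog_arm", "data": {
  "moves": [
    [0,0,0.02,0],
    [0,0.0007,0.045,0],
    [0,0.0007,0.062,0],
    [0,0.0007,0.0687,0],
    [-0.02,0.001,0.0687,0],
    [-0.045,0.001,0.0687,0],
    [-0.062,0.001,0.0687,0],
    [-0.07,0.001,0.0687,0],
    [-0.07,0.001,0.0687,0],
    [-0.07,0.001,0.0687,0]
  ]
}}

```text
clock: 19.18
position: [0.4395, 0.2581, 0.2094]
ee_rot: [-0.019, -3.141, 0.0]
force: [-0.3, 0.6, -1.0]
width: 0.105
gripper_force: 50.0
```

```bash
python3 - <<'E'
from h import *
o=arm.observe(); p=o['position']; print(o['clock'],p.round(4),o['force'].round(1))
for n in('scene','top'):
    d=grab(n); P=cloud(d).reshape(-1,3)
    k=(P[:,0]>p[0]+.012)&(P[:,0]<.5)&(abs(P[:,1]-p[1])<.004)&(P[:,2]>.23)&(P[:,2]<.30); q=P[k]; q=q[np.argsort(q[:,0])]
    print(n,'hook dx,z:',[(float((r[0]-p[0]).round(4)),float(r[2].round(4))) for r in q][::2])
    k=(P[:,0]>p[0]+.018)&(P[:,0]<p[0]+.046)&(abs(P[:,1]-p[1])<.026)&(abs(P[:,1]-p[1])>.008)&(P[:,2]>.215)&(P[:,2]<.25); q=P[k]
    if k.any(): print(n,'tabs z',np.percentile(q[:,2],[50,97]),'y',np.percentile(q[:,1]-p[1],[2,98]))
    if n=='scene': c=d['color'][95:225,150:280]; cv2.imwrite('pics/s5.png',cv2.resize(c,None,fx=4.6,fy=4.6,interpolation=cv2.INTER_CUBIC)[...,::-1])
E
```

```text
19.175 [0.4395 0.2581 0.2094] [-0.3  0.6 -1. ]
scene hook dx,z: []
scene tabs z [0.22822048 0.23814149] y [-0.02305772 -0.00843487]
top hook dx,z: []
```

View pics/s5.png

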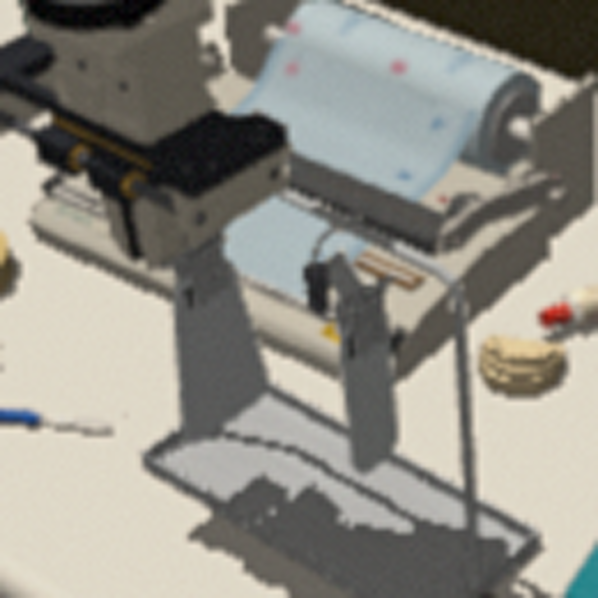

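The hook is hidden behind the gripper body. The tab tops measure 0.238, which puts the clip's origin at 0.217 and leaves about 7 mm above and below the bar. The hung mirror at (365,370) is well off. Entering, then lowering.

Request:
{"op": "jog_arm", "data": {
  "moves": [
    [-0.008,0,0,0],
    [-0.016,0,0,0],
    [-0.024,0,0,0],
    [-0.031,0,0,0],
    [-0.036,0,0,0],
    [-0.0405,0,0,0],
    [-0.0405,0,0,0],
    [-0.0405,0,0,0]
  ]
}}

```text
clock: 20.27
position: [0.4806, 0.2575, 0.2094]
ee_rot: [-0.019, -3.141, 0.0]
force: [-0.4, -0.2, -2.0]
width: 0.099
gripper_force: 50.0
```

Request:
{"op": "jog_arm", "data": {
  "moves": [
    [0,0,0.005,0],
    [0,0,0.01,0],
    [0,0,0.014,0],
    [0,0,0.017,0],
    [0,0,0.017,0],
    [0,0,0.017,0]
  ]
}}

```text
clock: 21.02
position: [0.4809, 0.2575, 0.1925]
ee_rot: [0.02, 3.141, 0.0]
force: [0.5, -0.3, -1.2]
width: 0.106
gripper_force: 50.0
```

```bash
python3 carry.py | grep -v top; python3 - <<'E'
from h import *
o=arm.observe(); p=o['position']
d=grab('scene'); P=cloud(d).reshape(-1,3)
h=P[(abs(P[:,0]-.51)<.04)&(P[:,1]>.12)&(P[:,1]<.2)&(P[:,2]>.08)&(P[:,2]<.17)]; print('hung y',np.median(h[:,1]).round(4))
k=(P[:,0]>p[0]+.018)&(P[:,0]<p[0]+.046)&(P[:,1]-p[1]>-.026)&(P[:,1]-p[1]<-.008)&(P[:,2]>.19)&(P[:,2]<.244); q=P[k]
if k.any(): print('tabs z',np.percentile(q[:,2],[50,97]),'x',np.percentile(q[:,0],[2,98]),'y',np.percentile(q[:,1],[2,98]))
E
```

```text
21.025 [0.4809 0.2575 0.1925] yaw -0.71 [ 0.5 -0.3 -1.2] w 0.009691102970357609 grasp z 0.23002772452589737
scene 0.034 9 x [-0.0126 -0.0068] y [-0.0247 -0.0229 -0.0149]
scene 0.028 13 x [-0.012  -0.0036] y [-0.0246 -0.0197  0.0093]
scene 0.022 35 x [-0.0118  0.0049] y [-0.0244 -0.0155  0.0186]
scene 0.01 34 x [-0.0113  0.0057] y [-0.0224 -0.0134  0.018 ]
scene 0 38 x [-0.0115  0.0089] y [-0.0231 -0.0155  0.017 ]
scene -0.01 23 x [-0.0113  0.0087] y [-0.0196  0.003   0.0139]
scene -0.03 34 x [0.0079 0.0521] y [-0.0091 -0.0052  0.0006]
scene -0.05 33 x [0.0104 0.0468] y [-0.0083 -0.0058  0.0064]
scene -0.07 28 x [0.0088 0.056 ] y [-0.0041 -0.0023  0.0002]
scene -0.09 32 x [0.0052 0.0632] y [-0.0039 -0.0017  0.0004]
scene -0.11 35 x [0.0019 0.0637] y [-0.0036 -0.0019  0.0003]
scene -0.13 38 x [-0.0018  0.0654] y [-0.004  -0.002   0.0008]
scene -0.15 38 x [-0.004   0.0695] y [-0.0045 -0.0016  0.0003]
scene -0.16 33 x [0.001  0.0644] y [-0.0036 -0.0014  0.0007]
scene -0.17 4 x [0.0133 0.0489] y [-0.0012  0.0005  0.001 ]
hung y 0.1635
tabs z [0.20351438 0.21336041] x [0.50164838 0.52623669] y [0.24225355 0.24932844]
```

Request:
{"op": "jog_arm", "data": {
  "moves": [
    [0,0,0.001,0],
    [0,0,0.002,0],
    [0,0,0.003,0],
    [0,0,0.003,0]
  ]
}}

```text
clock: 21.68
position: [0.4807, 0.2575, 0.1893]
ee_rot: [-0.019, -3.141, 0.0]
force: [0.5, -1.0, -1.1]
width: 0.1
gripper_force: 50.0
```

Request:
{"op": "jog_arm", "data": {
  "moves": [
    [0,0,0.0008,0],
    [0,0,0.0015,0],
    [0,0,0.0015,0]
  ]
}}

```text
clock: 22.05
position: [0.4812, 0.2577, 0.1885]
ee_rot: [0.02, 3.141, 0.001]
force: [-1.1, -0.7, 4.3]
width: 0.109
gripper_force: 50.0
```

The hook is touching the bar (z force +4 N). Releasing softly.

Request:
{"op": "jog_arm", "data": {
  "moves": [
    [0,0,0,0],
    [0,0,0,0],
    [0,0,0,0]
  ],
  "newtons": 4
}}

```text
clock: 22.42
position: [0.4813, 0.2578, 0.1882]
ee_rot: [0.019, 3.14, 0.001]
force: [3.1, 1.7, 3.5]
width: 0.111
gripper_force: 4.0
```

Request:
{"op": "jog_arm", "data": {
  "moves": [
    [0,0,0,0],
    [0,0,0,0],
    [0,0,0,0],
    [0,0,0,0],
    [0,0,0,0]
  ],
  "hand": 0.034
}}

```text
clock: 23.05
position: [0.4807, 0.2575, 0.1879]
ee_rot: [-0.019, -3.141, 0.0]
force: [-0.2, -0.3, -0.0]
width: 0.371
gripper_force: 0.0
```

```bash
python3 carry.py | grep -v top
```

```text
23.05 [0.4807 0.2575 0.1879] yaw -0.71 [-0.2 -0.3 -0. ] w 0.03402529015750244 grasp z 0.2253884698736686
scene 0.034 16 x [-0.013  -0.0091] y [-0.0333  0.0236  0.0324]
scene 0.028 21 x [-0.0125 -0.0068] y [-0.0349  0.0179  0.0302]
scene 0.022 23 x [-0.0116 -0.0073] y [-0.0324  0.0169  0.032 ]
scene 0.01 41 x [-0.0115  0.0007] y [-0.0343  0.0018  0.0278]
scene 0 50 x [-0.0124  0.0038] y [-0.0341 -0.0009  0.0274]
scene -0.01 38 x [-0.0117  0.0051] y [-0.0301  0.0097  0.0244]
scene -0.03 13 x [0.0252 0.0509] y [-0.0084 -0.0071 -0.0026]
scene -0.05 38 x [0.0115 0.0564] y [-0.0087 -0.0046  0.0067]
scene -0.07 32 x [0.0069 0.061 ] y [-0.0033 -0.0014  0.0009]
scene -0.09 34 x [0.0054 0.0616] y [-0.0034 -0.0017  0.0008]
scene -0.11 36 x [0.0036 0.0638] y [-0.0032 -0.0012  0.0011]
scene -0.13 39 x [0.0014 0.0641] y [-0.003  -0.0016  0.0006]
scene -0.15 42 x [-0.0009  0.0696] y [-0.0039 -0.0013  0.0008]
scene -0.16 33 x [0.002  0.0679] y [-0.0035 -0.0014  0.0008]
```

Request:
{"op": "jog_arm", "data": {
  "moves": [
    [0.004,0,0,0],
    [0.012,0,0,0],
    [0.03,0,0,0],
    [0.06,0,0,0],
    [0.09,0,0,0],
    [0.1,0,-0.03,0],
    [0.1,0,-0.06,0],
    [0.1,0,-0.06,0],
    [0.1,0,-0.06,0],
    [0.1,0,-0.06,0],
    [0.1,0,-0.06,0],
    [0.1,0,-0.06,0]
  ]
}}

```text
clock: 24.65
position: [0.3807, 0.2586, 0.2475]
ee_rot: [-0.02, -3.141, 0.001]
force: [-1.5, 0.6, 0.1]
width: 0.373
gripper_force: 0.0
```

```bash
cat > hang.py <<'E'
from h import *
o=arm.observe(); print(o['clock'],o['force'].round(1))
for n in('scene','top'):
    d=grab(n); P=cloud(d).reshape(-1,3)
    b=(abs(P[:,0]-.512)<.06)&(P[:,2]>.05)&(P[:,2]<.27)
    m=b&(P[:,1]>.225)&(P[:,1]<.295); q=P[m]
    for z in(.07,.10,.13,.16,.185,.2,.215,.225,.235,.255,.26):
        k=abs(q[:,2]-z)<.004
        if k.sum()>2: print(n,z,k.sum(),'x',np.percentile(q[k,0],[3,97]).round(4),'y',np.percentile(q[k,1],[3,50,97]).round(4))
    h=P[b&(P[:,1]>.12)&(P[:,1]<.2)&(P[:,2]>.08)&(P[:,2]<.17)]; print('hung y',np.median(h[:,1]).round(4),'zmax',q[:,2].max())
    if n=='scene': c=d['color'][95:225,150:280]; cv2.imwrite('pics/s6.png',cv2.resize(c,None,fx=4.6,fy=4.6,interpolation=cv2.INTER_CUBIC)[...,::-1])
E
python3 hang.py
```

```text
24.65 [-1.5  0.6  0.1]
scene 0.07 36 x [0.4804 0.5483] y [0.2527 0.2557 0.2589]
scene 0.1 38 x [0.4846 0.5485] y [0.253  0.2553 0.2585]
scene 0.13 35 x [0.4863 0.5438] y [0.253  0.2561 0.2579]
scene 0.16 19 x [0.4872 0.5393] y [0.2516 0.2552 0.257 ]
scene 0.185 21 x [0.5004 0.5273] y [0.249  0.2503 0.2629]
scene 0.2 48 x [0.4868 0.5281] y [0.2484 0.2586 0.2661]
scene 0.215 42 x [0.4758 0.5244] y [0.2357 0.2687 0.2772]
scene 0.225 17 x [0.4761 0.5046] y [0.2512 0.2537 0.2693]
scene 0.235 15 x [0.4753 0.4877] y [0.2508 0.2544 0.2596]
scene 0.255 50 x [0.4904 0.518 ] y [0.227  0.2571 0.2891]
scene 0.26 6 x [0.4975 0.5154] y [0.2566 0.2574 0.2587]
hung y 0.1636 zmax 0.2567794098821405
top 0.07 9 x [0.4788 0.5455] y [0.254  0.2552 0.2571]
top 0.1 12 x [0.4805 0.5366] y [0.2539 0.2553 0.2559]
top 0.13 12 x [0.4832 0.5159] y [0.2546 0.2549 0.2572]
top 0.16 7 x [0.4875 0.5322] y [0.2536 0.2549 0.2583]
top 0.185 4 x [0.4935 0.5059] y [0.2487 0.2494 0.2566]
top 0.2 52 x [0.4948 0.533 ] y [0.2493 0.2567 0.2642]
top 0.215 32 x [0.4757 0.5149] y [0.2374 0.2628 0.2768]
top 0.225 18 x [0.4734 0.5091] y [0.2361 0.2527 0.2777]
top 0.235 6 x [0.4737 0.4806] y [0.2529 0.2592 0.2605]
top 0.255 73 x [0.4928 0.5146] y [0.2266 0.2569 0.2908]
top 0.26 14 x [0.4851 0.5149] y [0.2267 0.2559 0.2763]
hung y 0.1629 zmax 0.2644117781971549
```

View pics/s6.png

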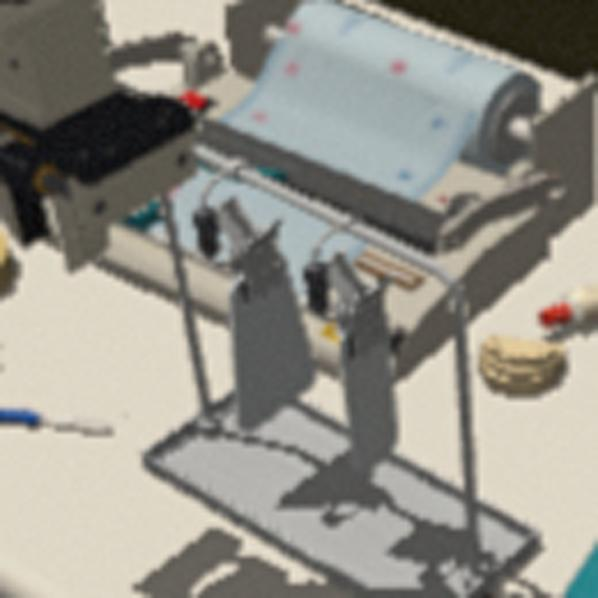

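The broad mirror hangs upright by the clip at (265,330), about 92 mm from the hung mirror at (365,370), and the hook is over the bar at (230,165). I'll wait a moment, check that it is still, and hand in.

Request:
{"op": "jog_arm", "data": {
  "moves": [
    [0,0,0,0],
    [0,0,0,0],
    [0,0,0,0],
    [0,0,0,0],
    [0,0,0,0],
    [0,0,0,0],
    [0,0,0,0],
    [0,0,0,0],
    [0,0,0,0],
    [0,0,0,0],
    [0,0,0,0],
    [0,0,0,0],
    [0,0,0,0],
    [0,0,0,0],
    [0,0,0,0],
    [0,0,0,0]
  ]
}}

```text
clock: 26.75
position: [0.3808, 0.2588, 0.248]
ee_rot: [0.019, 3.142, 0.0]
force: [0.5, -0.4, -0.3]
width: 0.367
gripper_force: 0.0
```

```bash
for i in 1 2 3; do python3 hang.py | grep -E "^[0-9]|scene 0.(07|1|185|235) |hung"; done; python3 -c "
from h import *
print(arm.sign_off())"
```

```text
26.75 [ 0.5 -0.4 -0.3]
scene 0.07 39 x [0.4811 0.5492] y [0.2532 0.256  0.2581]
scene 0.1 36 x [0.4854 0.5495] y [0.2542 0.2557 0.2585]
scene 0.185 25 x [0.4995 0.5271] y [0.2477 0.2504 0.2635]
scene 0.235 13 x [0.4758 0.486 ] y [0.2512 0.2541 0.262 ]
hung y 0.1635 zmax 0.25655938842314635
hung y 0.1628 zmax 0.26398091177002647
26.85 [-0.3 -0.8  0.5]
scene 0.07 34 x [0.4807 0.5478] y [0.2534 0.2562 0.2581]
scene 0.1 37 x [0.4823 0.5489] y [0.2535 0.2556 0.2592]
scene 0.185 21 x [0.4992 0.5297] y [0.249  0.2505 0.2632]
scene 0.235 14 x [0.4752 0.4874] y [0.2511 0.2526 0.2613]
hung y 0.1636 zmax 0.25681703216476376
hung y 0.163 zmax 0.26292763183085044
26.95 [ 0.5 -0.6  0.6]
scene 0.07 38 x [0.4814 0.5488] y [0.2532 0.2557 0.258 ]
scene 0.1 41 x [0.4815 0.5479] y [0.2536 0.2557 0.259 ]
scene 0.185 26 x [0.4999 0.5283] y [0.2484 0.2506 0.2635]
scene 0.235 12 x [0.4763 0.4863] y [0.2497 0.2541 0.2607]
hung y 0.1635 zmax 0.2584324155745733
hung y 0.1628 zmax 0.26152031421571037
the job is handed in; nothing more can be done
None
```

The broad mirror hangs still and upright from the clip on the rail's bar, about 92 mm from the mirror already there, which has not moved; the job was handed in at about 27 s, and the verdict was not returned.

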